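# Unlock the cash box with its key

## Task

Unlock the barbershop's cash box: take the largest of the three keys out of the wooden key block, lower it fully into the slot of the lock on top of the box until it drops in, and only then turn it clockwise (seen from above) as far as the lock goes. Leave the key standing in the lock and let go.

Things in the scene. Friction and masses are not known exactly. Their poses are not given: they have to be found in the camera images.
- bigkey_grip (a point): Centre of the flat handle of the large steel key, upright in any of 3 wells (65 mm apart) of a mahogany block 60 x 200 x 44 mm. Handle: 8 mm thick (x, grip across it), 40 wide (y), 36 high (z up), a dark round mark on each side. This point is 68 mm above the key's tip, at the start 76 mm above the desk. The other keys: one with an 18 mm wide handle, one with a ball head.
- bigkey_tip (a point): Centre of the lower end of the large key, on its axis; same axes as the handle. From here up: a bit 8 mm (x) by 22 mm (y), 26 mm high, in line with the handle; a 10 mm shank; a 26 mm wide collar at 36 to 42 mm, which rests on the block; the handle from 50 to 86 mm. The key is the same after half a turn and weighs about 120 g.
- slot_floor (a point): Floor centre of the key slot, 48 mm above the desk, on the axis of the 62 mm round brass lock in the top of the dark steel cash box (160 x 200 x 80 mm). Slot 12 mm wide (x), 26 long (y), 26 deep (z up), its mouth flaring 8 mm all round up to 34 mm above the floor. Axes turn with the lock. The key fits either way round, 2 mm and 11 degrees of play; fully in, its tip rests here.
- lock (a joint): Turn of the lock barrel, rad, growing clockwise seen from above: starts between 0 and 0.2, ends at a stop at 1.15, stays where it is left (friction 0.08 N m). Because of the play the key must turn up to 0.2 rad further than the lock.

How it is judged:
By the outcome, as a careful person would: the job done as asked, in the order asked, and still so for the second after the job is handed in, with the robot touching nothing.
It also fails if it takes over 48 s, if anything falls off the work surface, if the arm or the gripper's body presses on something with over 40 N, if the wrist force passes 120 N, or if a joint passes its speed limit or range.

## Robot

A 7-joint arm with a two-finger parallel gripper is mounted at the origin on the work surface. World frame = base frame: x ahead of the robot, y to its left, z up, the work surface at z = 0. Lengths are in mm, angles in rad, forces in N, time in s.
With the tool pointing down it reaches from about 425 to 875 mm from the base axis. Payload 8.4 kg.
Tool frame: the origin (TCP) lies on the centre line of the jaws, within the pads' length; the fingertips stand robot.finger_overhang ahead of it and the grasp point (between the pads) is the TCP (robot.finger_overhang is the distance from the TCP to the fingertips, in mm); z points along the fingers, y is the line along which they close (so a half turn about z gives the same grasp; the last joint's range is limited). The gripper opens to 87 mm and grips with 3 to 60 N. Pads are 19 mm wide; open, the fingers measure 117 mm over their backs; the gripper's body (75 mm by 190 mm) begins 51 mm behind the grasp point.
Start: joints at [-1.395, 0.333, 0.04, 1.465, -0.013, 1.343, -0.059], TCP at [176.383, 625.583, 241.546] pointing down, gripper open.
Joint ranges: [-2.58, 2.58], [-0.38, 2.09], [-1.3, 1.39], [0.25, 2.4], [-1.5, 4.64], [0.08, 2.09], [-2.65, 2.65]. Speed limits (rad/s): [2.22, 2.22, 2.79, 2.79, 3.14, 3.14, 3.14].

## Interface

Orientations are given as a rotation vector (axis times angle).
In Python, from plant import robot, eyes, job gives the robot as it stands.
- The arm moves only by the shell command python3 -m handwheel 'ROWS' [OPENING] [FORCE]. ROWS is JSON, a list of rows, each an object with "travel": the shift along the tool's x, y, z in mm, a list of three; "rot": the turn, a rotation vector about the tool's x, y, z in degrees, a list of three. In form: [{"travel": [x, y, z], "rot": [wx, wy, wz]}, ...]. A call has exactly 10 rows; each row shifts and turns the commanded pose from where the row before left it, along the tool's axes as they then stand; what a row does not reach is not made up. A row lasts 1/10 s, in which the tool goes at most 50 mm and 8.59 degrees, less where a joint would pass 70% of its speed; a pose out of reach is approached as far as the arm can. A call is refused whole if a number of a shift passes 50 or a number of a turn 8.59, either way. A call with a gripper value outside its range is refused whole. OPENING is the opening, from -1 (shut) to 1 (fully open), so that 0 is half open, set as the call begins (- or left out, the last holds). The fingers move at their own pace and stop on an object; FORCE is the grip in N (left out, the last holds). Time passes only in rows, so rows that do not move let the fingers close, or fill a call up. It gives the time, the measured TCP pose, the force, the opening and the grip force at its end, in the units of the state.
- robot.sense(): the state, without advancing time (a new reading comes with each control period).
- eyes.snapshot(name): name is "scene" or "side" or "wrist"; returns a dict with "color" (384x512x3 uint8, blue, green, red), "K" (3x3 intrinsics, pixels), "k1" (the pictures are not rectified: a ray, as slopes to the right and down, at radius r is drawn at 1 + k1 r^2 times it, then the intrinsics apply), "xyz" and "orientation" of the camera in the world. Camera axes: x right, y up, looking along -z (the intrinsics and any distortion apply to the point x, -y, -z); pixel columns grow to the right and rows downward; lengths in mm; the calibration is good to about 2 mm. A picture is of the moment at which its call begins. There is no depth.
- job.job_done(): hands the job in; it is judged then, once.
The state is a dict: "t": time; "joints": joint angles; "joint_vel": joint speeds; "joint_efforts": joint torques, N m; "ee_pos": TCP position; "orientation": TCP orientation; "contact_force": force on the tool from outside, world axes, zero at the start; "torque": the same for the moment, N m; "grip_width": finger opening in mm; "grip_force": force on a finger pad.
Only numpy, scipy, OpenCV 4.12 (cv2) and the standard library are available. Lean on these libraries where they do the work, as an engineer would, in place of code of your own. Each camera call takes 0.05 s, during which the arm holds its last target. There are 200 camera calls.

## Working session

There is one attempt and no reset: what is moved stays moved. The work goes in short steps, Python scripts to look and compute and a shell command to move; the robot and the scene stay as the last step left them, time stands still between calls to the robot, and variables do not carry over. Pictures are saved under pics/ and viewed, at most 11 in all, crops included, and the job is handed in when it is done.

```bash
mkdir -p pics; cat > h.py <<'E'
import numpy as np,cv2
from scipy.spatial.transform import Rotation as R
from plant import robot,eyes,job
def snap(n,f=None):
    s=eyes.snapshot(n)
    if f: cv2.imwrite('pics/'+f,s['color'])
    return s
def rotm(o):
    o=np.array(o,float)
    return o if o.shape==(3,3) else R.from_rotvec(o).as_matrix()
def ray(s,px):
    K=np.array(s['K']);k=np.array([s['k1'],0,0,0,0],float)
    # exact model: 1+k1 r^2 of undistorted slopes
    u=cv2.undistortPoints(np.array([[px]],float),K,k).ravel()
    d=rotm(s['orientation'])@np.array([u[0],-u[1],-1.0])
    return np.array(s['xyz'],float),d/np.linalg.norm(d)
def onz(s,px,z):
    o,d=ray(s,px);return o+d*(z-o[2])/d[2]
def proj(s,P):
    c=rotm(s['orientation']).T@(np.array(P,float)-np.array(s['xyz']))
    a=np.array([c[0],-c[1]])/-c[2];a=a*(1+s['k1']*(a@a));K=np.array(s['K'])
    return K[:2,:2]@a+K[:2,2]
def tri(L):
    A=np.zeros((3,3));b=np.zeros(3)
    for s,px in L:
        o,d=ray(s,px);M=np.eye(3)-np.outer(d,d);A+=M;b+=M@o
    return np.linalg.solve(A,b)
E
python3 - <<'E'
from h import *
a=snap('scene','sc.png');b=snap('side','si.png');c=snap('wrist','wr.png')
for s in(a,b,c):print(s['xyz'],s['orientation'],s['K'],s['k1'])
x=robot.sense();print(x,robot.finger_overhang)
print(rotm(x['orientation']))
E
```

```text
[1066.87357787 -150.16652722  809.45849883] [0.58232424 0.42641739 1.19808322] [[473.31115419   0.         252.6210357 ]
 [  0.         473.31115419 197.76510112]
 [  0.           0.           1.        ]] -0.1445295613389058
[ 112.45493641 -497.43985228  540.74575094] [ 0.93831067 -0.30971686 -0.57939604] [[387.00442726   0.         257.7390527 ]
 [  0.         387.00442726 189.86184943]
 [  0.           0.           1.        ]] -0.013697650585691237
[105.02763403 644.57932041 383.42237526] [-0.23144582 -0.17223033  1.28711408] [[319.31069349   0.         250.58279931]
 [  0.         319.31069349 195.15114489]
 [  0.           0.           1.        ]] -0.030956676483717513
{'t': 0.15, 'joints': array([-1.39523158,  0.3337538 ,  0.03989282,  1.46603836, -0.01341855,
        1.34331163, -0.05854503]), 'joint_vel': array([ 0.00145469, -0.0022033 , -0.00109384, -0.0032294 ,  0.00208045,
       -0.00018205, -0.00020615]), 'joint_efforts': array([ 2.23521281e-03, -6.56844234e+01,  1.33698788e+00, -4.04106116e+01,
       -5.95373288e-02,  4.18838288e-02,  1.89329417e-04]), 'ee_pos': array([176.29166157, 625.28966513, 240.87505205]), 'orientation': array([-4.30355688e-01, -3.11187336e+00,  1.94904256e-03]), 'contact_force': array([ 0.25355786, -0.43421122, -0.06891579]), 'torque': array([-0.02210968, -0.03849047, -0.01324955]), 'grip_force': 0.0, 'grip_width': 87.15048771729852} 19.0
[[-9.62466980e-01  2.71398672e-01 -2.70688923e-04]
 [ 2.71398798e-01  9.62466215e-01 -1.21521368e-03]
 [-6.92784365e-05 -1.24306769e-03 -9.99999225e-01]]
```

View pics/sc.png

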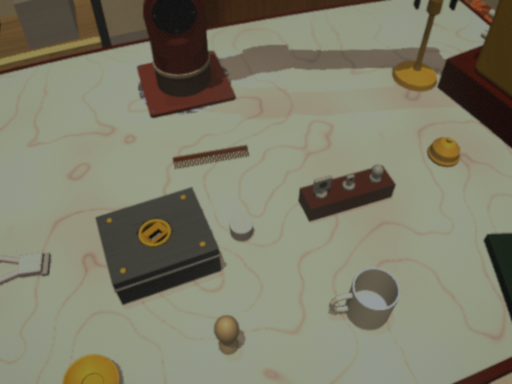

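View pics/si.png

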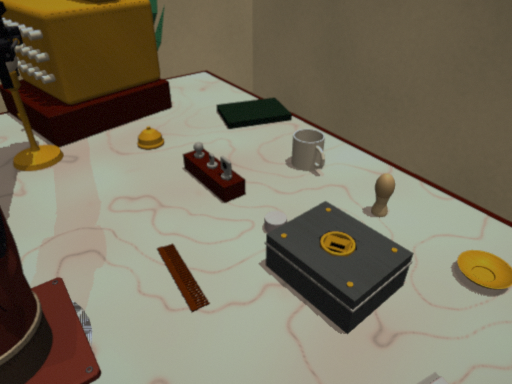

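The scene view shows the box with its lock at (155,233) and the block with the big key at the left end, (321,187). The side view has the lock at (338,243) and the key at (227,168). I'll zoom in.

```bash
python3 - <<'E'
from h import *
a=cv2.imread('pics/sc.png');b=cv2.imread('pics/si.png')
def c(i,x,y):return cv2.resize(i[y:y+75,x:x+100],(400,300),interpolation=cv2.INTER_CUBIC)
cv2.imwrite('pics/z1.png',np.vstack([np.hstack([c(a,297,155),c(a,105,195)]),np.hstack([c(b,170,135),c(b,288,205)])]))
s=snap('scene');t=snap('side')
print('lock scene',onz(s,(155,233),82),'side',onz(t,(338,243),82))
print('key tri',tri([(s,(321,187)),(t,(227,168))]))
for p in [(98,218),(192,191),(219,252),(120,291)]:print(onz(s,p,80))
E
```

```text
lock scene [ 532.76895545 -169.55407611   82.        ] side [ 527.62477713 -171.2505478    82.        ]
key tri [518.09065435 176.13292528  69.130308  ]
[ 461.17965953 -269.95793165   80.        ]
[453.78940401 -78.64784597  80.        ]
[609.57939077 -66.46751181  80.        ]
[ 632.86776217 -252.4611245    80.        ]
```

View pics/z1.png

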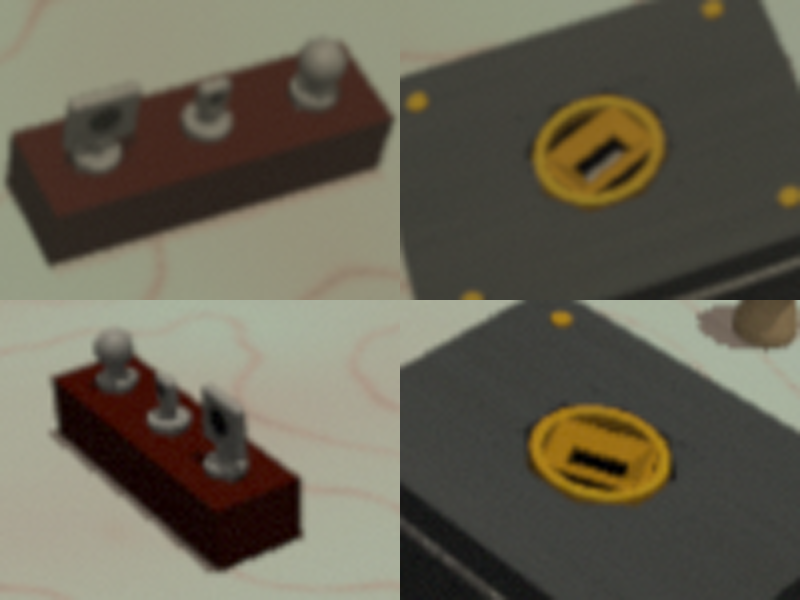

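```bash
python3 - <<'E'
from h import *
s=snap('scene');t=snap('side')
z=lambda x,y,o:(x/4+o[0],y/4+o[1])
A=(297,155);B=(170,135)
print('mark',tri([(s,z(105,120,A)),(t,z(217,115,B))]))
for p in[(10,132),(340,42),(392,120),(65,215)]:print('blk',onz(s,z(*p,A),44)[:2])
print('handle top',[onz(s,z(*p,A),94)[:2] for p in[(68,94),(140,85)]],[onz(t,z(*p,B),94)[:2] for p in[(205,85),(243,113)]])
L=(105,195)
f=[onz(s,z(*p,L),82)[:2] for p in[(148,160),(210,108),(250,145),(190,195)]]
print('flare',f,np.mean(f,0))
M=(288,205)
print('side ring',onz(t,z(200,153,M),82)[:2])
print('slot side',[onz(t,z(*p,M),74)[:2] for p in[(171,161),(230,170)]])
w=snap('wrist');x=robot.sense();T=rotm(x['orientation'])
print('cam in tool',T.T@(np.array(w['xyz'])-x['ee_pos']),T.T@rotm(w['orientation']))
E
```

```text
mark [517.16850709 182.32771112  75.88667606]
blk [487.98777072 142.33863276]
blk [485.8318811 341.2374886]
blk [545.56819265 340.96731754]
blk [548.27421872 148.36371529]
handle top [array([511.94337585, 160.25708408]), array([517.94955782, 197.29706675])] [array([514.57648907, 194.53821185]), array([514.95615167, 154.11138137])]
flare [array([ 529.54554039, -193.89807425]), array([ 509.11164988, -160.01983467]), array([ 536.27048201, -146.20999498]), array([ 555.09698036, -178.69663835])] [ 532.50616316 -169.70613557]
side ring [ 527.15184848 -171.70843247]
slot side [array([ 520.15619217, -162.14126234]), array([ 537.00990686, -181.63688549])]
cam in tool [  73.86196415   -0.93847625 -142.62016948] [[-8.44123781e-04  9.64104855e-01  2.65520462e-01]
 [ 9.99999353e-01  6.11229294e-04  9.59753166e-04]
 [ 7.63008802e-04  2.65521100e-01 -9.64104747e-01]]
```

The block's yaw is about 0 and the big key is near (516,178). The lock is near (530,-170), with its slot about 33° CCW from +y. Before moving, I'll check the brass stand near the path.

```bash
python3 - <<'E'
from h import *
s=snap('scene');t=snap('side')
print('stand',onz(s,(415,75),0),onz(t,(38,157),0)); print('top',tri([(s,(434,5)),(t,(10,60))]))
print('bell',onz(s,(444,155),20), proj(s,[176,625,240]),proj(t,[176,625,240]))
E
```

```text
stand [167.52268328 634.732022     0.        ] [175.60190548 642.66231914   0.        ]
top [194.30132446 606.93292524 260.89184095]
bell [484.26279467 516.68658155  20.        ] [435.31861397   0.77157902] [ 9.25335367 74.78220345]
```

View pics/wr.png

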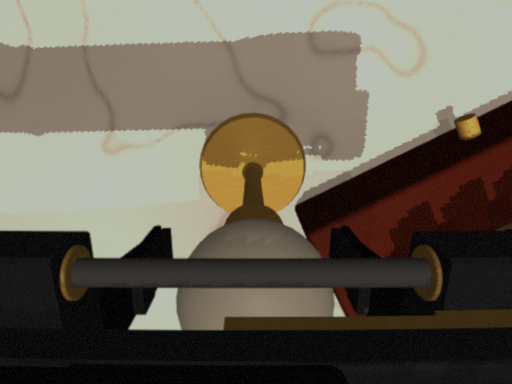

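The wrist view shows a brass stand directly under the gripper, with a grey rounded top at (255,270) between the open fingers. I'll go straight up first.

```bash
python3 -m handwheel '[{"travel":[0,0,-5],"rot":[0,0,0]},{"travel":[0,0,-10],"rot":[0,0,0]},{"travel":[0,0,-20],"rot":[0,0,0]},{"travel":[0,0,-20],"rot":[0,0,0]},{"travel":[0,0,-20],"rot":[0,0,0]},{"travel":[0,0,-20],"rot":[0,0,0]},{"travel":[0,0,-20],"rot":[0,0,0]},{"travel":[0,0,-20],"rot":[0,0,0]},{"travel":[0,0,-15],"rot":[0,0,0]},{"travel":[0,0,0],"rot":[0,0,0]}]'
python3 - <<'E'
from h import *
a=snap('wrist')['color'];b=snap('scene')['color']
cv2.imwrite('pics/w2.png',cv2.resize(np.hstack([a,b]),(800,300)))
E
```

```text
t: 1.5
ee_pos: [176.6, 626.2, 394.9]
orientation: [0.43, 3.112, 0.007]
contact_force: [0.3, -0.7, 0.5]
grip_width: 86.9
grip_force: 0.0
```

View pics/w2.png

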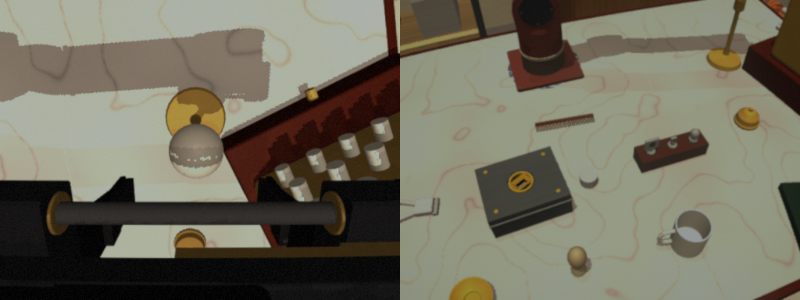

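Now clear: the globe of the stand is below at (251,192) in full-resolution pixels. Next I go towards the key.

```bash
python3 -m handwheel '[{"travel":[-15,-11,0],"rot":[0,0,0]},{"travel":[-30,-22,0],"rot":[0,0,0]},{"travel":[-37,-28,0],"rot":[0,0,0]},{"travel":[-37,-28,0],"rot":[0,0,0]},{"travel":[-37,-28,0],"rot":[0,0,0]},{"travel":[-37,-28,0],"rot":[0,0,0]},{"travel":[-37,-28,0],"rot":[0,0,0]},{"travel":[-37,-28,0],"rot":[0,0,0]},{"travel":[-37,-28,0],"rot":[0,0,0]},{"travel":[-37,-28,0],"rot":[0,0,0]}]'
python3 -m handwheel '[{"travel":[-37,-28,0],"rot":[0,0,0]},{"travel":[0,0,10],"rot":[0,0,8]},{"travel":[0,0,20],"rot":[0,0,8.5]},{"travel":[0,0,25],"rot":[0,0,8.5]},{"travel":[0,0,25],"rot":[0,0,8.5]},{"travel":[0,0,25],"rot":[0,0,8.5]},{"travel":[0,0,20],"rot":[0,0,8.5]},{"travel":[0,0,20],"rot":[0,0,8.5]},{"travel":[0,0,10],"rot":[0,0,8.5]},{"travel":[0,0,0],"rot":[0,0,6.5]}]'
python3 - <<'E'
from h import *
x=robot.sense();T=rotm(x['orientation']);print(T,x['ee_pos'],x['joints'])
d=np.array([516.5,178,0])-x['ee_pos'];print(T.T@d)
s=snap('wrist','w3.png');print(proj(s,[516.5,178,94]))
E
```

```text
t: 2.6
ee_pos: [435.4, 283.7, 390.7]
orientation: [-0.43, -3.111, 0.001]
contact_force: [1.1, 0.3, -0.3]
grip_width: 87.4
grip_force: 0.0
t: 3.6
ee_pos: [461.4, 247.8, 233.8]
orientation: [-2.223, -2.219, 0.007]
contact_force: [-1.0, 0.2, 0.1]
grip_width: 86.9
grip_force: 0.0
[[ 0.00149629  0.99999309 -0.00340279]
 [ 0.99999514 -0.00150558 -0.00272924]
 [-0.00273434 -0.00339869 -0.99999049]] [461.43703616 247.83238478 233.76449948] [-0.9609744   0.0777463   0.40703124  1.79556312 -0.03155956  1.27908198
 -0.54733159]
[-69.11046349  55.9622138  233.76549709]
[309.49752098 257.92092734]
```

View pics/w3.png

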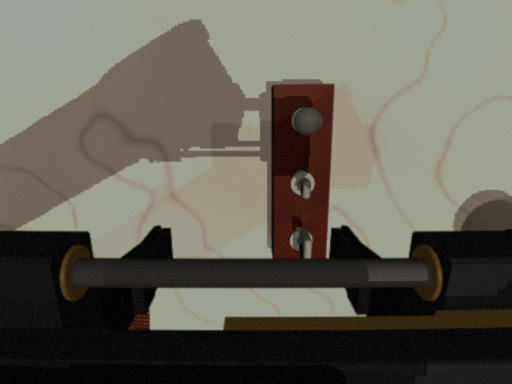

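The key block shows end-on: ball key at (307,121), small key at (303,184), and the big key's collar at (301,240) with its handle at about (308,250), partly behind the gripper bar. I'll compute from these.

```bash
python3 - <<'E'
from h import *
s=snap('wrist')
g=s['color'][225:258,285:330];
gray=g.max(2);print(gray[::4])
print('collar',onz(s,(301,240),50),'small collar',onz(s,(303,184),50),'ball',onz(s,(307,121),80))
print('handle',onz(s,(308,250),94))
print('block', [onz(s,p,44)[:2] for p in[(272.5,86),(332,86),(272.5,220),(329,220)]])
print(s['xyz'])
E
```

```text
[[ 73  71  72  70  67  69  45  41  42  40  35  41  37  38  35  31  37  66
   67  67  67  65  65  60  63  65  68  72  69  69  71  67  68  70  68  68
   73  70  70  69  70  81 126 159 163]
 [ 71  69  70  72  71  67  45  39  40  33  49  61  52  58  47  43  44  45
   42  45  43  50  60  60  65  70  70  70  67  70  69  70  72  71  68  68
   69  69  69  68  71  87 137 162 160]
 [ 69  68  70  69  48  42  50  86  83  88  91  89  90  86  47  38  38  39
   42  45  46  45  59 107 101  70  66  69  70  68  67  67  68  70  68  68
   68  68  68  69  70  92 156 164 158]
 [ 70  69  66  48  58 120 148 144  97  90  88  88  78  60  41  38  33  41
   41  45  44  47  46  46  62 129 134  80  70  68  72  68  69  69  67  70
   67  69  69  69  72  99 155 161 153]
 [ 70  72  69  70  77 143 150 139  97  89  86  66  44  43  41  38  36  35
   41  78 105 113 121 126 122 115  98  80  73  64  68  70  68  68  70  69
   70  70  71  69  71 106 157 161 150]
 [ 70  68  69  69  74  94 121  91  87  89  89  86  79  71  37   0  15  36
   45  92 114 131 142 142 138 120  77  70  70  71  69  68  69  68  68  70
   68  69  68  68
[... 275 characters left out ...]
 13  20
   51 100 118 134 140 142 135 123  70  67  69  67  68  69  68  66  65  69
   68  70  71  69  88 137 160 149  75]
 [ 58  57  63  61  62  60  60  62  59  60  62  62  62  46  37  13   6  26
   53  90 106 118 124 126 121 108  62  60  58  61  57  62  61  63  58  60
   61  60  60  61  83 139 140 127  53]]
collar [515.05638111 177.28436992  50.        ] small collar [514.96524598 241.06940251  50.        ] ball [511.66686595 307.24072153  80.        ]
handle [514.99146624 185.99349605  94.        ]
block [array([482.28335443, 339.87777601]), array([541.42137457, 339.56871034]), array([483.62457283, 198.87302316]), array([546.29131726, 198.36494529])]
[461.35125825 320.40059807 377.1857562 ]
```

```bash
python3 -m handwheel '[{"travel":[-14,10.5,0],"rot":[0,0,0]},{"travel":[-28,21.5,0],"rot":[0,0,0]},{"travel":[-29,21.5,10],"rot":[0,0,0]},{"travel":[0,0,20],"rot":[0,0,0]},{"travel":[0,0,25],"rot":[0,0,0]},{"travel":[0,0,25],"rot":[0,0,0]},{"travel":[0,0,25],"rot":[0,0,0]},{"travel":[0,0,10],"rot":[0,0,0]},{"travel":[0,0,0],"rot":[0,0,0]},{"travel":[0,0,0],"rot":[0,0,0]}]'
python3 - <<'E'
from h import *
x=robot.sense();print(x['ee_pos'],rotm(x['orientation'])[:,1])
s=snap('scene');t=snap('side')
def c(i,p):
    x,y=map(int,p);x-=50;y-=45;return cv2.resize(i[y:y+75,x:x+100],(400,300),interpolation=cv2.INTER_CUBIC)
P=[515,177,76]
cv2.imwrite('pics/z4.png',np.hstack([c(s['color'],proj(s,P)),c(t['color'],proj(t,P))]))
E
```

```text
t: 4.7
ee_pos: [517.1, 178.1, 122.4]
orientation: [2.215, 2.227, 0.001]
contact_force: [0.1, -0.5, 0.7]
grip_width: 87.1
grip_force: 0.0
[517.11154751 178.08242309 122.42175154] [9.99984291e-01 5.55190967e-03 7.70431109e-04]
```

View pics/z4.png

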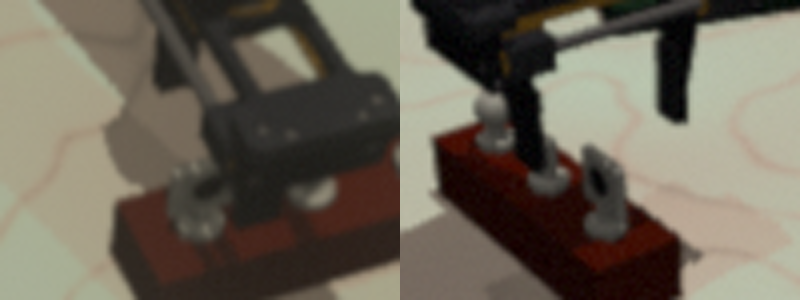

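```bash
python3 - <<'E'
from h import *
s=snap('scene');t=snap('side')
for n,s in(('sc',s),('si',t)):
    o=np.array(list(map(int,proj(s,[515,177,76]))))-[50,45]
    for P in([515,177,94],[515,197,94],[515,157,94],[517+43.5,178-9.5,103.4],[517-43.5,178-9.5,103.4],[515,177,50]):print(n,P,(proj(s,P)-o)*4)
E
```

```text
sc [515, 177, 94] [204.9316794  158.39933654]
sc [515, 197, 94] [241.05595761 148.98847922]
sc [515, 157, 94] [168.4133851  167.91380321]
sc [560.5, 168.5, 103.4] [228.66643049 216.82164557]
sc [473.5, 168.5, 103.4] [159.0791241   92.37462425]
sc [515, 177, 50] [195.75627467 214.05763788]
si [515, 177, 94] [201.5843962  156.81097354]
si [515, 197, 94] [183.40601775 143.12998435]
si [515, 157, 94] [220.31279757 170.90606492]
si [560.5, 168.5, 103.4] [274.29605064 126.08331892]
si [473.5, 168.5, 103.4] [146.13947638 169.94585129]
si [515, 177, 50] [204.83357366 221.11808882]
```

The fingers straddle the handle as predicted, so I'll descend and grasp.

```bash
python3 -m handwheel '[{"travel":[-1,-2,5],"rot":[0,0,0]},{"travel":[0,0,10],"rot":[0,0,0]},{"travel":[0,0,10],"rot":[0,0,0]},{"travel":[0,0,10],"rot":[0,0,0]},{"travel":[0,0,8],"rot":[0,0,0]},{"travel":[0,0,3],"rot":[0,0,0]},{"travel":[0,0,0],"rot":[0,0,0]},{"travel":[0,0,0],"rot":[0,0,0]},{"travel":[0,0,0],"rot":[0,0,0]},{"travel":[0,0,0],"rot":[0,0,0]}]'
python3 -m handwheel '[{"travel":[0,0,0],"rot":[0,0,0]},{"travel":[0,0,0],"rot":[0,0,0]},{"travel":[0,0,0],"rot":[0,0,0]},{"travel":[0,0,0],"rot":[0,0,0]},{"travel":[0,0,0],"rot":[0,0,0]},{"travel":[0,0,0],"rot":[0,0,0]},{"travel":[0,0,0],"rot":[0,0,0]},{"travel":[0,0,0],"rot":[0,0,0]},{"travel":[0,0,0],"rot":[0,0,0]},{"travel":[0,0,0],"rot":[0,0,0]}]' -1 35
```

```text
t: 5.9
ee_pos: [514.9, 177.0, 75.9]
orientation: [2.216, 2.226, 0.001]
contact_force: [-0.2, 0.3, 0.0]
grip_width: 87.1
grip_force: 0.0
t: 6.9
ee_pos: [514.7, 176.9, 75.6]
orientation: [2.216, 2.226, -0.0]
contact_force: [-0.7, 0.0, -0.1]
grip_width: 15.1
grip_force: 0.0
```

```bash
python3 -m handwheel '[{"travel":[0,0,0],"rot":[0,0,0]},{"travel":[0,0,0],"rot":[0,0,0]},{"travel":[0,0,0],"rot":[0,0,0]},{"travel":[0,0,0],"rot":[0,0,0]},{"travel":[0,0,0],"rot":[0,0,0]},{"travel":[0,0,0],"rot":[0,0,0]},{"travel":[0,0,0],"rot":[0,0,0]},{"travel":[0,0,0],"rot":[0,0,0]},{"travel":[0,0,0],"rot":[0,0,0]},{"travel":[0,0,0],"rot":[0,0,0]}]' -1 35
```

```text
t: 7.9
ee_pos: [515.0, 176.9, 75.7]
orientation: [2.216, 2.226, 0.001]
contact_force: [4.8, 0.8, -1.4]
grip_width: 7.7
grip_force: 34.9
```

```bash
python3 -m handwheel '[{"travel":[0,0,-3],"rot":[0,0,0]},{"travel":[0,0,-7],"rot":[0,0,0]},{"travel":[0,0,-15],"rot":[0,0,0]},{"travel":[0,0,-15],"rot":[0,0,0]},{"travel":[0,0,-20],"rot":[0,0,0]},{"travel":[0,0,-20],"rot":[0,0,0]},{"travel":[0,0,-20],"rot":[0,0,0]},{"travel":[0,0,-15],"rot":[0,0,0]},{"travel":[0,0,-5],"rot":[0,0,0]},{"travel":[0,0,0],"rot":[0,0,0]}]'
python3 - <<'E'
from h import *
x=robot.sense();print(x['ee_pos'],x['joints'])
T=rotm(x['orientation']);print(T.T@(np.array([530,-100,0])-x['ee_pos']))
E
```

```text
t: 8.9
ee_pos: [514.2, 177.0, 195.6]
orientation: [-2.216, -2.226, 0.0]
contact_force: [0.5, 0.1, -1.7]
grip_width: 7.5
grip_force: 35.0
[514.23857067 177.03224976 195.58188123] [-0.85165245  0.15144389  0.48654739  1.8073212  -0.07619214  1.20169444
 -0.33758514]
[-277.14825616   14.59145209  195.5083015 ]
```

```bash
python3 -m handwheel '[{"travel":[-20,3,0],"rot":[0,0,0]},{"travel":[-40,6,0],"rot":[0,0,0]},{"travel":[-45,6,0],"rot":[0,0,0]},{"travel":[-45,6,0],"rot":[0,0,0]},{"travel":[-45,6,0],"rot":[0,0,0]},{"travel":[-45,6,0],"rot":[0,0,0]},{"travel":[-45,6,0],"rot":[0,0,0]},{"travel":[-45,6,0],"rot":[0,0,0]},{"travel":[-45,6,0],"rot":[0,0,0]},{"travel":[-31,3,0],"rot":[0,0,0]}]'
python3 -m handwheel '[{"travel":[0,0,0],"rot":[0,0,-5]},{"travel":[0,0,0],"rot":[0,0,-7]},{"travel":[0,0,0],"rot":[0,0,-7]},{"travel":[0,0,0],"rot":[0,0,-7]},{"travel":[0,0,0],"rot":[0,0,-5]},{"travel":[0,0,0],"rot":[0,0,-2]},{"travel":[0,0,0],"rot":[0,0,0]},{"travel":[0,0,0],"rot":[0,0,0]},{"travel":[0,0,0],"rot":[0,0,0]},{"travel":[0,0,0],"rot":[0,0,0]}]'
python3 - <<'E'
from h import *
x=robot.sense();print(x['ee_pos'],x['joints'])
s=snap('wrist','w5.png');print(proj(s,[530,-170,82]))
E
```

```text
t: 9.9
ee_pos: [569.3, -231.9, 194.2]
orientation: [-2.218, -2.223, 0.003]
contact_force: [-0.6, 0.5, -1.1]
grip_width: 7.7
grip_force: 35.0
t: 10.9
ee_pos: [570.3, -228.7, 195.3]
orientation: [-1.493, -2.763, 0.0]
contact_force: [-0.0, -0.4, -1.0]
grip_width: 8.0
grip_force: 35.0
[ 570.34994791 -228.74402434  195.30809942] [-0.19788949  0.32732607  0.63185416  1.64302014 -0.20215137  1.23799063
  1.05495665]
[250.72218141 109.53657748]
```

View pics/w5.png

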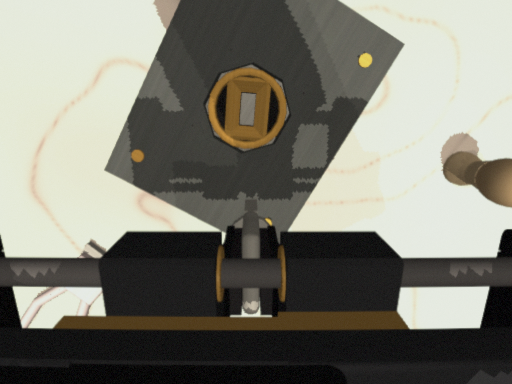

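The wrist view shows the lock ring centred at about (247,108), with the slot nearly vertical in the image at (247,109). The key tip sticks out above the bar at (251,205). Now I'll fit these numerically.

```bash
python3 - <<'E'
from h import *
s=snap('wrist');im=s['color']
x=robot.sense();T=rotm(x['orientation'])
hsv=cv2.cvtColor(im,cv2.COLOR_BGR2HSV)
m=cv2.inRange(hsv,(8,120,40),(30,255,255));m[:60]=0;m[155:]=0;m[:,:200]=0;m[:,295:]=0
c=max(cv2.findContours(m,cv2.RETR_EXTERNAL,cv2.CHAIN_APPROX_NONE)[0],key=cv2.contourArea)
e=cv2.fitEllipse(c);print('ring',e,onz(s,e[0],82))
# slot: low-saturation region in centre; flare: orange blob
g=cv2.inRange(hsv,(0,0,0),(180,110,255));g[:85]=0;g[132:]=0;g[:,:234]=0;g[:,262:]=0
n,lab,st,ct=cv2.connectedComponentsWithStats(g)
for i in range(1,n):
    if st[i,4]>60:
        cc=np.argwhere(lab==i)[:,::-1].astype(np.float32);r=cv2.minAreaRect(cc);b=cv2.boxPoints(r)
        W=np.array([onz(s,p,74)[:2] for p in b]);print('slot',st[i],r,'\n',W,W.mean(0))
        E=[W[1]-W[0],W[2]-W[1]];L=max(E,key=np.linalg.norm);print('yaw of long',np.degrees(np.arctan2(L[1],L[0])),[np.linalg.norm(q) for q in E])
print('tool x yaw',np.degrees(np.arctan2(T[1,0],T[0,0])))
tip=x['ee_pos']+T@[0,0,68.];print('tip proj',proj(s,tip),proj(s,tip+T@[11,4,0]),proj(s,tip+T@[11,-4,0]))
z=cv2.resize(np.hstack([im[80:140,215:280],im[180:240,218:283]]),(780,360),interpolation=cv2.INTER_CUBIC);cv2.imwrite('pics/z6.png',z)
E
```

```text
ring ((246.7122802734375, 107.61033630371094), (77.76931762695312, 80.15836334228516), 177.81744384765625) [ 526.66759195 -170.51867611   82.        ]
slot [239  92  17  34 490] ((246.95864868164062, 108.49656677246094), (14.948187828063965, 32.88601303100586), 4.763641834259033) 
 [[ 527.89169591 -185.32366298]
 [ 516.00374807 -162.75271172]
 [ 526.37039248 -157.0996284 ]
 [ 538.52898121 -179.54837938]] [ 527.19870442 -171.18109562]
yaw of long 117.77543416468085 [np.float64(25.510216472297998), np.float64(11.807822303002066)]
tool x yaw 123.23652307850207
tip proj [253.03333817 215.72093949] [258.86968567 200.56843736] [247.23254973 200.57642465]
```

View pics/z6.png

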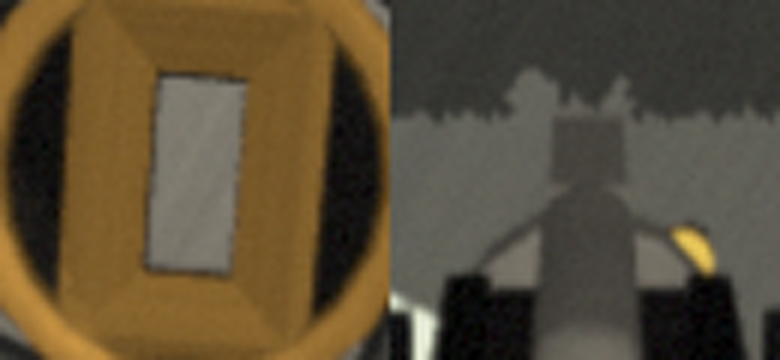

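```bash
python3 -m handwheel '[{"travel":[0,0,0],"rot":[0,0,2.8]},{"travel":[0,0,0],"rot":[0,0,2]},{"travel":[15,-2,0],"rot":[0,0,0]},{"travel":[20,-2.4,0],"rot":[0,0,0]},{"travel":[20,-3,0],"rot":[0,0,0]},{"travel":[15.3,-2,0],"rot":[0,0,0]},{"travel":[0,0,10],"rot":[0,0,0]},{"travel":[0,0,15],"rot":[0,0,0]},{"travel":[0,0,10],"rot":[0,0,0]},{"travel":[0,0,0],"rot":[0,0,0]}]'
python3 - <<'E'
from h import *
x=robot.sense();T=rotm(x['orientation']);print(x['ee_pos'],np.degrees(np.arctan2(T[1,0],T[0,0])),T[:,2])
print('fix',T.T@(np.array([528.6,-171.3,160])-x['ee_pos']))
s=snap('scene');t=snap('side')
def c(s,P):
    x,y=map(int,proj(s,P)-[33,30]);return cv2.resize(s['color'][y:y+60,x:x+65],(390,360),interpolation=cv2.INTER_CUBIC)
P=[527,-171,90]
for q in(s,t):print(proj(q,P)-np.array(list(map(int,proj(q,P)-[33,30]))))
cv2.imwrite('pics/z7.png',np.hstack([c(s,P),c(t,P)]))
E
```

```text
t: 12.0
ee_pos: [527.6, -171.9, 158.2]
orientation: [-1.607, -2.696, 0.003]
contact_force: [0.4, -0.8, -1.3]
grip_width: 7.9
grip_force: 35.0
[ 527.64121985 -171.92266843  158.23247818] 118.39902750888797 [-3.68470143e-03 -3.59836291e-04 -9.99993147e-01]
fix [ 0.09426767  1.13350651 -1.77126658]
[33.9378388  30.35107998]
[33.19443979 30.62754278]
```

View pics/z7.png

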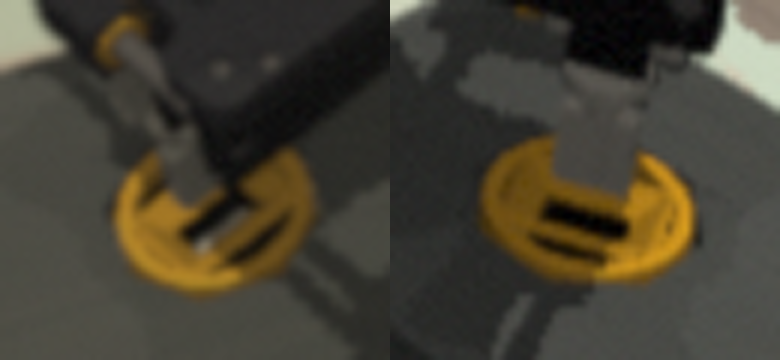

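```bash
python3 - <<'E'
from h import *
t=snap('side');s=snap('scene')
u=np.array([-.4756,.8797,0])
C=np.array([527,-171,0.])
for n,s in(('sc',s),('si',t)):
    o=np.array(list(map(int,proj(s,[527,-171,90])-[33,30])))
    for z,l in((90,11),(90,-11),(74,13),(74,-13),(82,0)):print(n,z,l,(proj(s,C+u*l+[0,0,z])-o)*6)
    print('1mm along x', (proj(s,C+[.8797,.4756,90])-proj(s,C+[0,0,90]))*6,'u',(proj(s,C+u+[0,0,90])-proj(s,C+[0,0,90]))*6)
E
```

```text
sc 90 11 [230.65336152 161.18133371]
sc 90 -11 [176.35980299 203.23089783]
sc 74 13 [243.66740247 186.7371737 ]
sc 74 -13 [180.52062938 236.06385543]
sc 82 0 [207.96990955 196.78981938]
1mm along x [2.02569206 1.80424808] u [ 2.46690419 -1.9105217 ]
si 90 11 [162.43848913 172.918616  ]
si 90 -11 [236.3085135  194.73288693]
si 74 13 [149.8704271  211.82149336]
si 74 -13 [235.92925771 237.80000546]
si 82 0 [195.87144931 204.38288312]
1mm along x [ 0.9396838  -2.07548608] u [-3.35592707 -0.99103135]
```

```bash
python3 -m handwheel '[{"travel":[1,1,0],"rot":[0,0,0]},{"travel":[0,0,3],"rot":[0,0,0]},{"travel":[0,0,3],"rot":[0,0,0]},{"travel":[0,0,3],"rot":[0,0,0]},{"travel":[0,0,3],"rot":[0,0,0]},{"travel":[0,0,2],"rot":[0,0,0]},{"travel":[0,0,2],"rot":[0,0,0]},{"travel":[0,0,2],"rot":[0,0,0]},{"travel":[0,0,2],"rot":[0,0,0]},{"travel":[0,0,0],"rot":[0,0,0]}]'
python3 -c "
from h import *
print(robot.sense()['torque'])"
```

```text
t: 13.2
ee_pos: [529.0, -170.1, 140.3]
orientation: [-1.607, -2.699, 0.0]
contact_force: [0.2, 0.6, -2.0]
grip_width: 8.0
grip_force: 35.0
[-0.01879891  0.0132561   0.01746726]
```

```bash
python3 -m handwheel '[{"travel":[0,0,1],"rot":[0,0,0]},{"travel":[0,0,1],"rot":[0,0,0]},{"travel":[0,0,1],"rot":[0,0,0]},{"travel":[0,0,1],"rot":[0,0,0]},{"travel":[0,0,1],"rot":[0,0,0]},{"travel":[0,0,1],"rot":[0,0,0]},{"travel":[0,0,1],"rot":[0,0,0]},{"travel":[0,0,1],"rot":[0,0,0]},{"travel":[0,0,1],"rot":[0,0,0]},{"travel":[0,0,0],"rot":[0,0,0]}]'
python3 -c "
from h import *
print(robot.sense()['torque'])"
```

```text
t: 14.2
ee_pos: [529.0, -170.1, 131.4]
orientation: [-1.607, -2.699, 0.0]
contact_force: [0.6, 0.7, -0.7]
grip_width: 7.8
grip_force: 35.0
[-0.05172416  0.07311787 -0.01740744]
```

Inside the throat (tip at about 63 mm) with no force, so I continue down.

```bash
python3 -m handwheel '[{"travel":[0,0,2],"rot":[0,0,0]},{"travel":[0,0,2],"rot":[0,0,0]},{"travel":[0,0,2],"rot":[0,0,0]},{"travel":[0,0,2],"rot":[0,0,0]},{"travel":[0,0,1.5],"rot":[0,0,0]},{"travel":[0,0,1.5],"rot":[0,0,0]},{"travel":[0,0,1],"rot":[0,0,0]},{"travel":[0,0,1],"rot":[0,0,0]},{"travel":[0,0,1],"rot":[0,0,0]},{"travel":[0,0,0],"rot":[0,0,0]}]'
python3 -c "
from h import *
print(robot.sense()['torque'])"
```

```text
t: 15.2
ee_pos: [529.0, -170.1, 117.4]
orientation: [-1.607, -2.699, 0.0]
contact_force: [0.0, -0.1, -1.1]
grip_width: 7.9
grip_force: 35.0
[-0.04834139  0.02920926  0.01275671]
```

```bash
python3 -m handwheel '[{"travel":[0,0,0.5],"rot":[0,0,0]},{"travel":[0,0,0.5],"rot":[0,0,0]},{"travel":[0,0,0.5],"rot":[0,0,0]},{"travel":[0,0,0.5],"rot":[0,0,0]},{"travel":[0,0,0.4],"rot":[0,0,0]},{"travel":[0,0,0],"rot":[0,0,0]},{"travel":[0,0,0],"rot":[0,0,0]},{"travel":[0,0,0],"rot":[0,0,0]},{"travel":[0,0,0],"rot":[0,0,0]},{"travel":[0,0,0],"rot":[0,0,0]}]'
python3 -c "
from h import *
print(robot.sense()['torque'])"
```

```text
t: 16.2
ee_pos: [529.2, -170.2, 115.5]
orientation: [1.607, 2.699, 0.0]
contact_force: [-1.7, 0.8, 6.4]
grip_width: 8.0
grip_force: 35.0
[ 0.11837684  0.53723359 -0.04167562]
```

```bash
python3 -m handwheel '[{"travel":[0,0,-0.3],"rot":[0,0,0]},{"travel":[0,0,0],"rot":[0,0,3]},{"travel":[0,0,0],"rot":[0,0,5]},{"travel":[0,0,0],"rot":[0,0,5]},{"travel":[0,0,0],"rot":[0,0,5]},{"travel":[0,0,0],"rot":[0,0,5]},{"travel":[0,0,0],"rot":[0,0,5]},{"travel":[0,0,0],"rot":[0,0,5]},{"travel":[0,0,0],"rot":[0,0,5]},{"travel":[0,0,0],"rot":[0,0,2]}]' - 50
python3 - <<'E'
from h import *
x=robot.sense();T=rotm(x['orientation']);print(x['torque'],np.degrees(np.arctan2(T[1,0],T[0,0])))
E
```

```text
t: 17.2
ee_pos: [528.8, -170.2, 115.5]
orientation: [-2.437, -1.983, 0.001]
contact_force: [-2.2, 0.3, 5.1]
grip_width: 7.7
grip_force: 50.0
[0.01620812 0.74437986 0.06630579] 78.26560234857193
```

```bash
python3 -m handwheel '[{"travel":[0,0,0],"rot":[0,0,2]},{"travel":[0,0,0],"rot":[0,0,3]},{"travel":[0,0,0],"rot":[0,0,3]},{"travel":[0,0,0],"rot":[0,0,3]},{"travel":[0,0,0],"rot":[0,0,3]},{"travel":[0,0,0],"rot":[0,0,2]},{"travel":[0,0,0],"rot":[0,0,2]},{"travel":[0,0,0],"rot":[0,0,1]},{"travel":[0,0,0],"rot":[0,0,1]},{"travel":[0,0,0],"rot":[0,0,0]}]'
python3 - <<'E'
from h import *
x=robot.sense();T=rotm(x['orientation']);print(x['torque'],np.degrees(np.arctan2(T[1,0],T[0,0])))
E
```

```text
t: 18.2
ee_pos: [529.0, -170.2, 115.5]
orientation: [-2.742, -1.533, 0.0]
contact_force: [-1.8, 0.2, 3.7]
grip_width: 7.7
grip_force: 50.1
[0.02228045 0.81499789 0.043537  ] 58.42162406877196
```

```bash
python3 -m handwheel '[{"travel":[0,0,0],"rot":[0,0,1]},{"travel":[0,0,0],"rot":[0,0,1]},{"travel":[0,0,0],"rot":[0,0,1]},{"travel":[0,0,0],"rot":[0,0,1]},{"travel":[0,0,0],"rot":[0,0,1]},{"travel":[0,0,0],"rot":[0,0,1]},{"travel":[0,0,0],"rot":[0,0,1]},{"travel":[0,0,0],"rot":[0,0,1]},{"travel":[0,0,0],"rot":[0,0,0]},{"travel":[0,0,0],"rot":[0,0,0]}]'
python3 - <<'E'
from h import *
x=robot.sense();T=rotm(x['orientation']);print(x['torque'],np.degrees(np.arctan2(T[1,0],T[0,0])))
E
```

```text
t: 19.2
ee_pos: [529.0, -170.2, 115.5]
orientation: [-2.842, -1.338, 0.0]
contact_force: [-2.5, 0.3, 4.7]
grip_width: 7.5
grip_force: 50.1
[0.03435279 0.7850754  0.05180655] 50.43379124134554
```

```bash
python3 -m handwheel '[{"travel":[0,0,0],"rot":[0,0,1]},{"travel":[0,0,0],"rot":[0,0,1]},{"travel":[0,0,0],"rot":[0,0,1]},{"travel":[0,0,0],"rot":[0,0,1]},{"travel":[0,0,0],"rot":[0,0,1]},{"travel":[0,0,0],"rot":[0,0,1]},{"travel":[0,0,0],"rot":[0,0,1]},{"travel":[0,0,0],"rot":[0,0,1]},{"travel":[0,0,0],"rot":[0,0,0]},{"travel":[0,0,0],"rot":[0,0,0]}]'
python3 - <<'E'
from h import *
x=robot.sense();T=rotm(x['orientation']);print(x['torque'],np.degrees(np.arctan2(T[1,0],T[0,0])))
E
```

```text
t: 20.2
ee_pos: [529.1, -170.0, 115.5]
orientation: [2.928, 1.138, -0.0]
contact_force: [-2.9, 0.6, 5.9]
grip_width: 7.7
grip_force: 50.9
[0.06068477 0.80202709 0.63201158] 42.46822918792991
```

Torque about z jumped to 0.63 N m, so this looks like the stop. A small extra nudge will confirm it before I release.

```bash
python3 -m handwheel '[{"travel":[0,0,0],"rot":[0,0,0.5]},{"travel":[0,0,0],"rot":[0,0,0.5]},{"travel":[0,0,0],"rot":[0,0,0.5]},{"travel":[0,0,0],"rot":[0,0,0]},{"travel":[0,0,0],"rot":[0,0,0]},{"travel":[0,0,0],"rot":[0,0,0]},{"travel":[0,0,0],"rot":[0,0,0]},{"travel":[0,0,0],"rot":[0,0,0]},{"travel":[0,0,0],"rot":[0,0,0]},{"travel":[0,0,0],"rot":[0,0,0]}]'
python3 - <<'E'
from h import *
x=robot.sense();T=rotm(x['orientation']);print(x['torque'],np.degrees(np.arctan2(T[1,0],T[0,0])))
E
python3 -m handwheel '[{"travel":[0,0,0],"rot":[0,0,0]},{"travel":[0,0,0],"rot":[0,0,0]},{"travel":[0,0,0],"rot":[0,0,0]},{"travel":[0,0,0],"rot":[0,0,0]},{"travel":[0,0,0],"rot":[0,0,0]},{"travel":[0,0,0],"rot":[0,0,0]},{"travel":[0,0,0],"rot":[0,0,0]},{"travel":[0,0,0],"rot":[0,0,0]},{"travel":[0,0,0],"rot":[0,0,0]},{"travel":[0,0,0],"rot":[0,0,0]}]' 0.3
```

```text
t: 21.2
ee_pos: [529.1, -170.0, 115.5]
orientation: [2.943, 1.1, -0.0]
contact_force: [-2.9, 0.6, 4.5]
grip_width: 8.0
grip_force: 51.5
[0.14837171 0.78738598 0.81405485] 40.984834310414094
t: 22.2
ee_pos: [529.1, -170.1, 115.5]
orientation: [2.943, 1.099, 0.0]
contact_force: [-0.7, -0.1, 0.5]
grip_width: 56.5
grip_force: 0.0
```

Stop confirmed and the key released. Now straight up, then a final look.

```bash
python3 -m handwheel '[{"travel":[0,0,-3],"rot":[0,0,0]},{"travel":[0,0,-8],"rot":[0,0,0]},{"travel":[0,0,-15],"rot":[0,0,0]},{"travel":[0,0,-20],"rot":[0,0,0]},{"travel":[0,0,-20],"rot":[0,0,0]},{"travel":[0,0,-20],"rot":[0,0,0]},{"travel":[0,0,-20],"rot":[0,0,0]},{"travel":[0,0,-20],"rot":[0,0,0]},{"travel":[0,0,-10],"rot":[0,0,0]},{"travel":[0,0,0],"rot":[0,0,0]}]'
python3 - <<'E'
from h import *
s=snap('scene');t=snap('side')
def c(s,P):
    x,y=map(int,proj(s,P)-[33,30]);return cv2.resize(s['color'][y:y+60,x:x+65],(390,360),interpolation=cv2.INTER_CUBIC)
P=[527,-171,100]
cv2.imwrite('pics/z8.png',np.hstack([c(s,P),c(t,P)]))
for n,s in(('sc',s),('si',t)):
    o=np.array(list(map(int,proj(s,P)-[33,30])))
    a=np.radians(42);u=np.array([np.cos(a),np.sin(a),0])*20
    for z in(134,98):print(n,z,[(proj(s,np.array([527,-171,z])+k*u)-o)*6 for k in(1,-1)])
E
```

```text
t: 23.2
ee_pos: [529.8, -170.5, 253.3]
orientation: [2.942, 1.099, 0.004]
contact_force: [0.2, 0.5, -0.4]
grip_width: 56.7
grip_force: 0.0
sc 134 [array([231.92395765, 142.08887687]), array([126.45450696,  89.24901336])]
sc 98 [array([250.96106722, 211.5466375 ]), array([148.40629963, 159.28200731])]
si 134 [array([220.13955499,  46.46058587]), array([215.92808464, 134.1794787 ])]
si 98 [array([204.87298972, 143.07004138]), array([200.01526886, 232.82933362])]
```

View pics/z8.png

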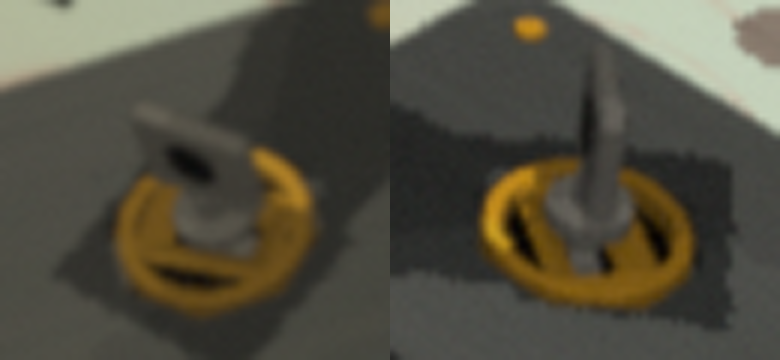

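The key stands upright and fully seated in both views, with its handle at the predicted height and yaw (top edge (135,105)–(250,150) in the scene crop). Handing in.

```bash
python3 -c "
from h import *
print(job.job_done())"
```

```text
the job is handed in; nothing more can be done
None
```

The large key stands fully seated in the lock, turned clockwise until the torque jumped at about 76° (I took that as the stop), and released; I handed the job in at about 23 s, and the hand-in returned no verdict.

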